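# Free a bread roll from its slicing guide and lift it with tongs

### The arm

A 7-joint arm with a two-finger parallel gripper is mounted at the origin on a cart in front of the work surface, level with it; the furniture and walls round the work are solid. World frame = base frame: x ahead of the robot, y to its left, z up, the work surface at z = 0. Lengths are in m, angles in rad, forces in N, time in s.
With the tool pointing down it reaches from about 0.35 to 0.9 m from the base axis. Payload 8.1 kg.
Tool frame: the origin (TCP) lies between the finger pads; the fingertips stand 22 mm ahead of it and the grasp point (between the pads) lies 3 mm ahead of it; z points along the fingers, y is the line along which they close (so a half turn about z gives the same grasp; the last joint's range is limited). The gripper opens to 92 mm and grips with 3 to 60 N. Pads are 19 mm wide; open, the fingers measure 130 mm over their backs; the gripper's body (75 mm by 190 mm) begins 47 mm behind the grasp point.
Start: joints at [1.084, 0.434, 0.025, 1.573, -0.012, 1.134, -0.075], TCP at [0.234, -0.58, 0.213] pointing down, gripper open.
Joint ranges: [-2.62, 2.62], [-0.44, 2.09], [-1.27, 1.32], [0.08, 2.57], [-1.32, 4.46], [0.12, 2], [-2.74, 2.74]. Speed limits (rad/s): [2.22, 2.22, 3.01, 3.01, 3.14, 3.14, 3.14].

### API

Orientations are given as a rotation vector (axis times angle).
In Python, from plant import observe, read_camera, close_job gives the robot as it stands.
- The arm moves only by the shell command python3 -m handwheel 'ROWS' [OPENING] [FORCE]. ROWS is JSON, a list of rows, each an object of numbers: "x", "y", "z": the shift along the world's x, y, z in cm; "ax", "ay", "az": the turn, a rotation vector about the world's x, y, z in degrees. A call has exactly 10 rows; each row shifts and turns the commanded pose from where the row before left it; what a row does not reach is not made up. A row lasts 1/10 s, in which the tool goes at most 50 mm and 8.59 degrees, less where a joint would pass 70% of its speed; a pose out of reach is approached as far as the arm can. A call is refused whole if a number of a shift passes 5 or a number of a turn 8.59, either way. A call with a gripper value outside its range is refused whole. OPENING is the finger opening in cm, from 0 to 9.18, set as the call begins (- or left out, the last holds). The fingers move at their own pace and stop on an object; FORCE is the grip in N (left out, the last holds). Time passes only in rows, so rows that do not move let the fingers close, or fill a call up. It gives the time, the measured TCP pose, the force, the opening and the grip force at its end, in the units of the state.
- observe(): the state, without advancing time (a new reading comes with each control period).
- read_camera(name): name is "side" or "top"; returns a dict with "frame" (420x560x3 uint8, red, green, blue), "range_z" (420x560 float32, m along the optical axis (not along the pixel's ray), 0 where there is no reading), "vfov" (degrees; the focal length in pixels is half the picture's height over the tangent of half this angle, whatever the lens; pixels are square), "cx", "cy" (the principal point, pixels), "rvec" (rotation vector, rad) and "tvec" (3), from world to camera coordinates, as OpenCV has them. Camera axes: x right, y down, z forward; pixel columns grow to the right and rows downward; lengths in m; the calibration is good to about 2 mm. A picture is of the moment at which its call begins.
- close_job(): hands the job in; it is judged then, once.
The state is a dict: "time_s": time; "joint_positions": joint angles; "dq": joint speeds; "joint_efforts": joint torques, N m; "position": TCP position; "tcp_rot": TCP orientation; "force": force on the tool from outside, world axes, zero at the start; "torque": the same for the moment, N m; "gripper_width": opening from 0.0 (shut) to 1.0 (fully open); "grasp_force": force on a finger pad.
Only numpy, scipy, OpenCV 4.12 (cv2) and the standard library are available. Lean on these libraries where they do the work, as an engineer would, in place of code of your own. Each camera call takes 0.05 s, during which the arm holds its last target. There are 200 camera calls.

### The job

The bread roll for the table is still clamped in the slicing guide: turn the clamp knob anticlockwise to loosen it and slide the jaw well back, off the roll. Then pick up the kitchen tongs, close them on the roll without touching the bread with the gripper, and lift it straight out of the guide. Finish while still holding the roll in the tongs, about 15 cm above the worktop, and leave the mug, bowl and timer where they stand.

Things in the scene. Friction and masses are not known exactly. Their poses are not given: they have to be found in the camera images.
- guide: wooden slicing guide, fixed; flat top 20 mm above the worktop. Origin on the worktop under the roll's seat; x along the board to jaw and knob, z up; board spans x -52 to +178, y -46 to +46 mm. Fixed fence at x -43 to -31, y -13.5 to +13.5, 61 mm high. Closed, the metal jaw's upright is at x +31 to +38, 80 mm wide, 73 mm high; its lip hooks over the roll to x = +9, so it must go back first
- guide_knob (a joint): angle of the black clamp knob about its vertical axis, rad: 0 = tight, grows anticlockwise seen from above, end stop at 1.5. It starts near tight; a cam holds the jaw fast below about 0.5 and frees it from about 0.9 on. It needs up to about 0.4 N m and stays where it is left (between 0.5 and 0.9 it may snap onwards).
- guide_knob_grip (a point): point on the knob's axis, 59 mm above the worktop, 98 mm along the guide's x from its origin when the jaw is closed. The knob is an upright bar 44 mm long, 11 mm thick, 39 to 65 mm above the worktop, over the jaw's flat shoe (33 mm high); the point's x runs along the bar, which is parallel to the guide's x at angle 0. It travels with the jaw, so the jaw can be pulled by it.
- guide_jaw (a joint): how far the jaw is slid back along the guide's +x, m: 0 = closed on the roll, end stop at 0.050. With the knob loosened it slides with about 2 N and stays where it is left.
- tongs: spring tongs, 250 mm long, 110 g, lying on edge so the arms open and close horizontally. Origin at the underside midway between the hand grips; x to the tips, z up; hinge pin at x -105 mm. Grips: x -40 to +32 mm, 3 to 21 mm above the underside, 58 mm over both outer faces when open. A spring (8 to 11 N at the grips) holds them open: carry open at about 54 mm; at about 40 mm the tips meet the roll.
- tongs_mouth (a point): point between the two tips, 115 mm ahead of the tongs' origin, 12 mm above the underside: the middle of the roll should be here when the tongs close. The tips are cupped plates 33 mm long, 24 mm high (0 to 24 mm above the underside), 86 to 97 mm apart inside when open.
- tongs_l: left arm of the tongs (on the +y side), origin at its hinge; turns towards the right arm as the tongs close
- tongs_r: right arm of the tongs (on the -y side), origin at its hinge; the two arms always move alike
- roll: small round brown bread roll, 60 mm across (widest 21 mm above its underside), 45 mm high, about 60 g, in the seat of the guide between fence and jaw; origin at the centre of its underside, z up
- mug: green mug, 78 mm wide, 97 mm high; bystander behind the work, origin at its underside
- prep_bowl: green bowl, 125 mm wide, 56 mm high; bystander behind the work, origin at its underside
- kitchen_timer: round kitchen timer, 67 mm wide, 54 mm high; bystander behind the work, origin at its underside
Mind the look-alikes: they are no part of the job. What is shaped like the roll but red is not meant.

How it is judged:
On the way, in this order (a step that is already met when the one before it is completed fails the run):
1. the clamp knob is loosened (value of joint guide_knob above 0.9 rad), for 0.1 s.
2. the jaw is slid well back, with the roll still in its seat (value of joint guide_jaw above 0.035 m and horizontal distance between roll and guide below 0.02 m and height (world z) of roll below 0.03 m), for 0.1 s.
3. the tongs are picked up by the gripper, the roll still in the guide (height (world z) of tongs above 0.02 m and contact force between the fingers and tongs above 1 N and height (world z) of roll below 0.03 m), for 0.1 s.
At the end, for the whole second after the job is handed in: Through the last second the roll's underside is over 100 mm up, at rest, pinched by both tong arms (over 0.4 N each); the gripper holds the tongs over 80 mm up; neither robot nor guide touches the roll, nor the guide the tongs; the jaw is over 35 mm back (height (world z) of roll above 0.1 m and height (world z) of tongs above 0.08 m and contact force between each of tongs_l, tongs_r and roll above 0.4 N and contact force between the fingers and tongs above 2 N and contact force between the arm and roll below 0.1 N and contact force between guide and roll below 0.05 N and contact force between guide and tongs below 0.05 N and linear speed of roll below 0.05 m/s and value of joint guide_jaw above 0.035 m); the arm keeps its last pose, push and grip.
It fails at once if the fingers or the arm touch the roll (contact force between any of the arm, the fingers and roll above 0.3 N).
It fails at once if the jaw is forced back while the clamp is tight (value of joint guide_knob below 0.5 rad and value of joint guide_jaw above 0.012 m).
It fails at once if the mug, bowl or timer is moved (over 30 mm) (distance of any of mug, prep_bowl, kitchen_timer from where it was at the start of the episode above 0.03 m).
It also fails if it takes over 54 s, if anything falls off the work surface, if the arm or the gripper's body presses on something with over 40 N, if the wrist force passes 120 N, or if a joint passes its speed limit or range.

## Working session

There is one attempt and no reset: what is moved stays moved. The work goes in short steps, Python scripts to look and compute and a shell command to move; the robot and the scene stay as the last step left them, time stands still between calls to the robot, and variables do not carry over. Pictures are saved under pics/ and viewed, at most 10 in all, crops included, and the job is handed in when it is done.

```bash
mkdir -p pics
cat > h.py <<'E'
import numpy as np, cv2
from plant import observe, read_camera, close_job
def cam(n):
    c=read_camera(n); h=c["frame"].shape[0]
    c["f"]=h/2/np.tan(np.radians(c["vfov"])/2); c["R"]=cv2.Rodrigues(np.array(c["rvec"],float))[0]; c["t"]=np.array(c["tvec"],float).ravel()
    return c
def ray(c,u,v,z):
    d=c["R"].T@np.array([(u-c["cx"])/c["f"],(v-c["cy"])/c["f"],1]); o=-c["R"].T@c["t"]
    return o+d*(z-o[2])/d[2]
def cloud(c):
    v,u=np.mgrid[:c["frame"].shape[0],:c["frame"].shape[1]]; Z=c["range_z"]
    P=np.stack([(u-c["cx"])/c["f"]*Z,(v-c["cy"])/c["f"]*Z,Z],-1)
    return (P-c["t"])@c["R"]
def save(c,n): cv2.imwrite("pics/"+n,c["frame"][:,:,::-1])
E
python3 - <<'E'
from h import *
for n in("top","side"):
    c=cam(n); save(c,n+"0.png"); np.savez(n+"0.npz",**{k:np.array(x) for k,x in c.items()})
    print(n,c["vfov"],c["cx"],c["cy"],-c["R"].T@c["t"],(c["range_z"]>0).mean())
print(observe())
E
```

```text
top 47.437235541483716 279.4988043873896 208.61128295345907 [0.41956539 0.01121882 1.18075891] 0.9960331632653061
side 48.52504220923878 277.90464612646707 213.9265396072268 [ 0.82004105 -0.40925463  0.96221833] 0.9961522108843538
{'time_s': 0.1, 'joint_positions': array([ 1.08441776,  0.43514744,  0.02496859,  1.57397538, -0.01159571,
        1.13399456, -0.07509263]), 'dq': array([ 0.00079689, -0.00055706, -0.00010934, -0.00095227,  0.00119546,
       -0.00052553,  0.00029658]), 'joint_efforts': array([ 2.85915274e-03, -6.69131184e+01,  9.87672396e-01, -3.15143037e+01,
       -6.05239347e-02,  3.75187676e-02,  8.79027675e-05]), 'position': array([ 0.23379663, -0.57912847,  0.21263893]), 'tcp_rot': array([-3.08264732e+00, -5.98807288e-01,  6.08244210e-04]), 'force': array([-0.27771965,  0.49681245,  0.25832782]), 'torque': array([-0.00465959,  0.00710802, -0.00526785]), 'grasp_force': 0.0, 'gripper_width': 1.0044319054379711}
```

View pics/top0.png

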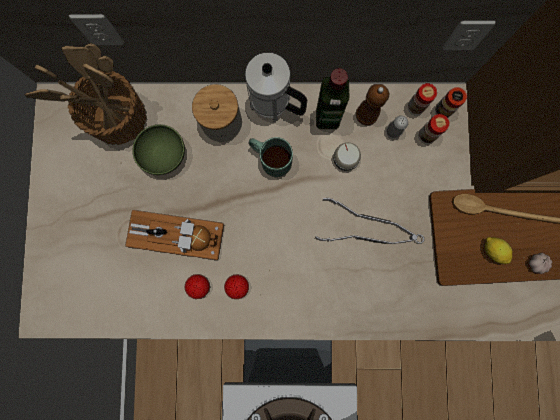

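View pics/side0.png

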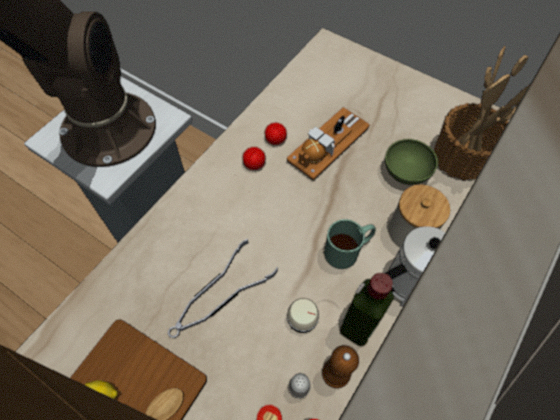

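The top view shows the guide at about (175,235), with the brown roll at (202,238) at its fence end and the black knob at (152,232) to its left. The tongs lie at (370,222), hinge at (418,239) and tips at (328,200) and (318,239). Roll-shaped candidates are brown (202,238), red (197,286) and red (237,287). Only the brown one is in the guide and not red, so it is the one meant. I'll confirm that with a crop and measure.

Run:
```python
from h import *
c={k:x for k,x in np.load("top0.npz").items()}
P=cloud(c); F=c["frame"]
crop=cv2.resize(F[195:310,110:260],None,fx=4,fy=4,interpolation=cv2.INTER_CUBIC)
crop2=cv2.resize(F[185:260,300:440],None,fx=4,fy=4,interpolation=cv2.INTER_CUBIC)
cv2.imwrite("pics/crop1.png",crop[:,:,::-1]);cv2.imwrite("pics/crop2.png",crop2[:,:,::-1])
def box(u0,v0,u1,v1):
    m=np.zeros(F.shape[:2],bool); m[v0:v1,u0:u1]=1; return m
z=P[...,2]
print("table z",np.median(z[260:280,60:100]),np.median(z[260:280,300:400]))
# board
m=box(115,200,235,270)&(z>.012); 
r=cv2.minAreaRect(P[m][:,:2].astype(np.float32)*1000); print("guide hi",r)
hsv=cv2.cvtColor(F,cv2.COLOR_RGB2HSV)
print("hsv roll",hsv[238,202],"board",hsv[250,170],"knob",hsv[232,158])
wood=box(115,200,235,270)&(hsv[...,1]>110)
vv,uu=np.nonzero(wood); W=np.array([ray(c,u,v,.02)[:2] for u,v in zip(uu,vv)],np.float32)*1000
print("board rect colour",cv2.minAreaRect(W),cv2.boxPoints(cv2.minAreaRect(W)))
k=box(130,220,180,250)&(z>.055)&(z<.075); print("knob",k.sum(),P[k].mean(0) if k.any() else 0)
print("heights row",np.round(z[238,125:230:3]*1000))
rl=box(185,220,222,260)&(z>.04); print("roll hi",np.median(P[rl],0))
t=box(305,185,435,255)&(z>.008)
print("tongs n",t.sum()); np.save("t.npy",P[t])
print(np.round(P[239,418]*1000),np.round(P[200,328]*1000),np.round(P[239,318]*1000))
```

```text
table z 0.0006443476227054694 0.0006231403487132773
guide hi ((492.9708251953125, 200.76202392578125), (395.8931579589844, 92.35002136230469), 81.96041107177734)
hsv roll [ 14 162 134] board [ 14 171 124] knob [131  89  23]
board rect colour ((503.5981750488281, 280.6614685058594), (229.5625762939453, 90.89846801757812), 82.09072875976562) [[442.78683 173.2261 ]
 [532.8206  160.71805]
 [564.40955 388.09683]
 [474.37573 400.6049 ]]
knob 110 [0.50436846 0.30655896 0.06525525]
heights row [ 1. 21. 23. 23. 19. 24. 21. 19. 34. 32. 31. 33. 33. 32. 30. 30. 29. 28.
 75. 76. 72. 73. 70. 62. 63. 64. 62. 60. 47. 65. 51. 18. 14. -2.  1.]
roll hi [0.49477076 0.21750515 0.06210806]
tongs n 698
[ 496. -317.    1.] [592. -96.   1.] [495. -70.   7.]
```

View pics/crop1.png

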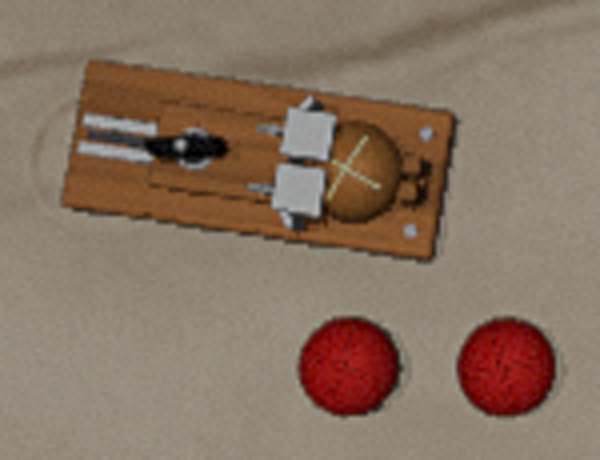

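View pics/crop2.png

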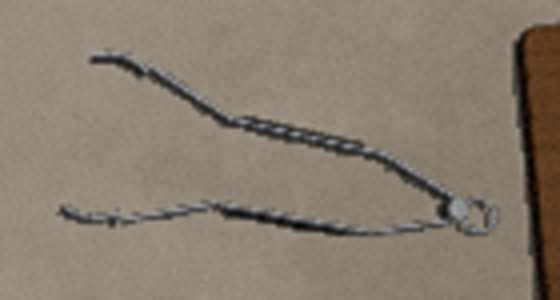

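The crop confirms it: the brown scored roll sits in the guide, the two red ones are decoys. The knob bar spans crop pixels (145..228,147), turned about 10° from the board. In the tongs crop the hinge is at (457,209), tips end at (95,60) and (63,211), and the textured grips run (235,123)-(375,153) and (215,207)-(350,232).

Run:
```python
from h import *
c={k:x for k,x in np.load("top0.npz").items()}
a=lambda x,y,z:ray(c,110+(x-1.5)/4,195+(y-1.5)/4,z)*1000
b=lambda x,y,z:ray(c,300+(x-1.5)/4,185+(y-1.5)/4,z)*1000
l,r=a(145,148,.065),a(228,146,.065)
print("knob",l,r,(l+r)/2,"ang",np.degrees(np.arctan2(*(l-r)[[1,0]])))
print("board corners",[a(*p,.02).round() for p in((88,60),(455,110),(432,262),(62,208))])
print("roll c",a(352,170,.041))
h=b(457,209,.022);t1=b(95,60,.024);t2=b(63,211,.024)
g=[b(*p,.021) for p in((235,123),(375,153),(215,207),(350,232))]
print(h,t1,t2);print(np.round(g))
m=(t1+t2)/2; d=(m-h)[:2];L=np.linalg.norm(d);d/=L
gm=np.mean(g,0)[:2];print("axis",np.degrees(np.arctan2(d[1],d[0])),L,"gripmid x along",(gm-h[:2])@d,"hinge-origin",h[:2]+105*d,"gripcentre",gm, "ang grips",np.degrees(np.arctan2(*((g[0]+g[2]-g[1]-g[3])[[1,0]]))))
# side view knob check via depth
s={k:x for k,x in np.load("side0.npz").items()};P=cloud(s);z=P[...,2]
G=np.array([494.9,218.3])/1000;e=np.array([np.cos(np.radians(82.1)),np.sin(np.radians(82.1))])
q=P[...,:2]-G;X=q@e;Y=q@np.array([-e[1],e[0]])
k=(X>.06)&(X<.15)&(abs(Y)<.035)&(z>.05)&(z<.075);print("side knob",k.sum(),X[k].mean(),Y[k].mean(),np.percentile(X[k],[3,97]))
```

```text
knob [506.58652689 337.17086485  65.        ] [507.96460985 288.40262389  65.        ] [507.27556837 312.78674437  65.        ] ang 91.61862166007352
board corners [array([564., 388.,  20.]), array([534., 161.,  20.]), array([442., 173.,  20.]), array([473., 399.,  20.])]
roll c [495.80440717 219.5684321   41.        ]
[ 499.92712382 -300.94433829   22.        ] [589.92696541 -82.71172923  24.        ] [497.56034686 -62.76419665  24.        ]
[[ 552. -168.   21.]
 [ 534. -253.   21.]
 [ 501. -155.   21.]
 [ 486. -236.   21.]]
axis 79.13125473310181 232.37477973311715 gripmid x along 99.64617388024195 hinge-origin [ 519.72589845 -197.82785793] gripcentre [ 518.02248605 -202.95241476] ang grips 78.81565119190043
side knob 90 0.09453300360278287 -0.0017489644807306818 [0.07574644 0.11759553]
```

```bash
python3 -m handwheel '[{"x":2.4,"y":4.3,"az":3.5},{"x":2.4,"y":4.3,"az":3.5},{"x":2.4,"y":4.3,"az":3.5},{"x":2.4,"y":4.3,"az":3.5},{"x":2.4,"y":4.3,"az":3.5},{"x":2.4,"y":4.3,"az":3.5},{"x":2.4,"y":4.3,"az":3.5},{"x":2.4,"y":4.3,"az":3.5},{"x":2.4,"y":4.3,"az":3.5},{"x":2.4,"y":4.3,"az":3.5}]' 5 20
python3 -m handwheel '[{"x":0.3,"y":4.6,"az":3.5},{"x":0.3,"y":4.6,"az":3.5},{"x":0.3,"y":4.6,"az":3.5},{"x":0.3,"y":4.6,"az":3.5},{"x":0.3,"y":4.6,"az":3.5},{"x":0.3,"y":4.6,"az":3.5},{"x":0.3,"y":4.6,"az":3.5},{"x":0.3,"y":4.6,"az":3.5},{"x":0.3,"y":4.6,"az":3.5},{"x":0.3,"y":4.6,"az":3.5}]' 5 20
python3 -c "from h import *;o=observe();print(o['position'],o['tcp_rot'],o['joint_positions'])"
```

```text
[ 0.23379663 -0.57912847  0.21263893] [-3.08264732e+00 -5.98807288e-01  6.08244210e-04] [ 1.08441776  0.43514744  0.02496859  1.57397538 -0.01159571  1.13399456
 -0.07509263]$[0]: bad value
$[0]: bad value
```

```bash
python3 -m handwheel '[{"x":2.4,"y":4.3,"z":0,"ax":0,"ay":0,"az":3.5},{"x":2.4,"y":4.3,"z":0,"ax":0,"ay":0,"az":3.5},{"x":2.4,"y":4.3,"z":0,"ax":0,"ay":0,"az":3.5},{"x":2.4,"y":4.3,"z":0,"ax":0,"ay":0,"az":3.5},{"x":2.4,"y":4.3,"z":0,"ax":0,"ay":0,"az":3.5},{"x":2.4,"y":4.3,"z":0,"ax":0,"ay":0,"az":3.5},{"x":2.4,"y":4.3,"z":0,"ax":0,"ay":0,"az":3.5},{"x":2.4,"y":4.3,"z":0,"ax":0,"ay":0,"az":3.5},{"x":2.4,"y":4.3,"z":0,"ax":0,"ay":0,"az":3.5},{"x":2.4,"y":4.3,"z":0,"ax":0,"ay":0,"az":3.5}]' 5 20
python3 -c "from h import *;o=observe();print(o['position'],o['tcp_rot'],o['joint_positions'])"
```

```text
time_s: 1.1
position: [0.4744, -0.1477, 0.2133]
tcp_rot: [2.759, 1.502, -0.0]
force: [0.6, -0.5, -0.4]
gripper_width: 0.545
grasp_force: 0.0
[ 0.47440183 -0.14772131  0.21330214] [ 2.75927798e+00  1.50178849e+00 -2.81606744e-04] [ 0.46343935  0.25208097 -0.32866311  1.85658485  0.09327549  1.04786918
 -0.4761606 ]
```

```bash
python3 -m handwheel '[{"x":0.34,"y":4.63,"z":-0.6,"ax":0,"ay":0,"az":3.45},{"x":0.34,"y":4.63,"z":-0.6,"ax":0,"ay":0,"az":3.45},{"x":0.34,"y":4.63,"z":-0.6,"ax":0,"ay":0,"az":3.45},{"x":0.34,"y":4.63,"z":-0.6,"ax":0,"ay":0,"az":3.45},{"x":0.34,"y":4.63,"z":-0.6,"ax":0,"ay":0,"az":3.45},{"x":0.34,"y":4.63,"z":-0.6,"ax":0,"ay":0,"az":3.45},{"x":0.34,"y":4.63,"z":-0.6,"ax":0,"ay":0,"az":3.45},{"x":0.34,"y":4.63,"z":-0.6,"ax":0,"ay":0,"az":3.45},{"x":0.34,"y":4.63,"z":-0.6,"ax":0,"ay":0,"az":3.45},{"x":0.34,"y":4.63,"z":-0.6,"ax":0,"ay":0,"az":3.45}]' 5 20
python3 -c "
from h import *;o=observe();print(o['position'],o['tcp_rot'],o['joint_positions'])
c=cam('side');save(c,'side1.png')
s=cv2.resize(c['frame'][80:200,270:420],None,fx=4,fy=4);cv2.imwrite('pics/side1c.png',s[:,:,::-1])"
```

```text
time_s: 2.1
position: [0.5079, 0.315, 0.1527]
tcp_rot: [2.19, 2.252, -0.001]
force: [0.9, -0.1, -0.6]
gripper_width: 0.544
grasp_force: 0.0
[0.50785958 0.3150111  0.15274452] [ 2.19005041e+00  2.25218366e+00 -8.65380003e-04] [-0.25297147  0.51305596 -0.56810282  1.68132585  0.31156217  1.03928949
 -0.89447265]
```

View pics/side1c.png

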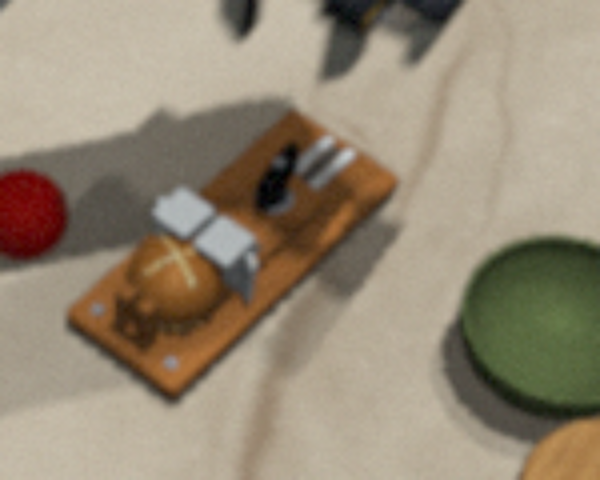

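The knob bar stands free at crop (278,178), with the fingers well above it. Descend and grip.

```bash
python3 -m handwheel '[{"x":0,"y":0,"z":-2.2,"ax":0,"ay":0,"az":0},{"x":0,"y":0,"z":-2.2,"ax":0,"ay":0,"az":0},{"x":0,"y":0,"z":-2.2,"ax":0,"ay":0,"az":0},{"x":0,"y":0,"z":-1.5,"ax":0,"ay":0,"az":0},{"x":0,"y":0,"z":-1,"ax":0,"ay":0,"az":0},{"x":0,"y":0,"z":0,"ax":0,"ay":0,"az":0},{"x":0,"y":0,"z":0,"ax":0,"ay":0,"az":0},{"x":0,"y":0,"z":0,"ax":0,"ay":0,"az":0},{"x":0,"y":0,"z":0,"ax":0,"ay":0,"az":0},{"x":0,"y":0,"z":0,"ax":0,"ay":0,"az":0}]' 5 40
python3 -m handwheel '[{"x":0,"y":0,"z":0,"ax":0,"ay":0,"az":0},{"x":0,"y":0,"z":0,"ax":0,"ay":0,"az":0},{"x":0,"y":0,"z":0,"ax":0,"ay":0,"az":0},{"x":0,"y":0,"z":0,"ax":0,"ay":0,"az":0},{"x":0,"y":0,"z":0,"ax":0,"ay":0,"az":0},{"x":0,"y":0,"z":0,"ax":0,"ay":0,"az":0},{"x":0,"y":0,"z":0,"ax":0,"ay":0,"az":0},{"x":0,"y":0,"z":0,"ax":0,"ay":0,"az":0},{"x":0,"y":0,"z":0,"ax":0,"ay":0,"az":0},{"x":0,"y":0,"z":0,"ax":0,"ay":0,"az":0}]' 0 40
```

```text
time_s: 3.15
position: [0.5083, 0.3136, 0.063]
tcp_rot: [2.192, 2.25, 0.002]
force: [-0.6, -0.4, -0.7]
gripper_width: 0.543
grasp_force: 0.0
time_s: 4.15
position: [0.508, 0.3134, 0.0623]
tcp_rot: [2.192, 2.25, -0.0]
force: [0.2, 0.4, -0.0]
gripper_width: 0.005
grasp_force: 0.0
```

```bash
python3 -c "
from h import *;o=observe();print(o['gripper_width'],o['grasp_force'],o['position'])
c=cam('side');d=cam('top')
s=cv2.resize(c['frame'][60:200,260:420],(640,560));t=cv2.resize(d['frame'][195:285,110:240],(650,450))
cv2.imwrite('pics/s2.png',s[:,:,::-1]);cv2.imwrite('pics/t2.png',t[:,:,::-1])"
```

```text
0.004807921014463424 0.0 [0.50797981 0.3134389  0.06232346]
```

View pics/s2.png

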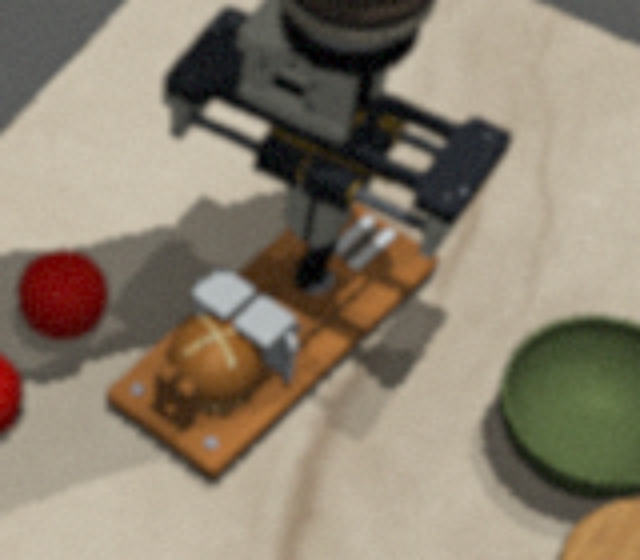

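Fingers are shut and appear to end above or behind the knob, which is still visible at (315,275). I'll measure where the fingertips really are.

```bash
python3 - <<'E'
from h import *
G=np.array([494.9,218.3])/1000;a=np.radians(82.1);e=np.array([np.cos(a),np.sin(a)])
for n in("side","top"):
    c=cam(n);P=cloud(c);z=P[...,2];q=P[...,:2]-G;X=q@e*1000;Y=q@np.array([-e[1],e[0]])*1000
    for lo in range(35,150,10):
        k=(X>50)&(X<160)&(abs(Y)<35)&(z>lo/1000)&(z<lo/1000+.01)
        if k.sum()>3: print(n,lo,k.sum(),"X",np.percentile(X[k],[5,50,95]).round(),"Y",np.percentile(Y[k],[5,50,95]).round(), c["frame"][k].mean(0).round())
E
python3 -c "
import cv2;a=cv2.imread('pics/s2.png')[200:320,230:420];cv2.imwrite('pics/s2z.png',cv2.resize(a,(760,480)))"
```

```text
side 35 36 X [ 59.  89. 110.] Y [-21.  -6.  16.] [62. 48. 37.]
side 45 23 X [ 76.  85. 113.] Y [-8. -4. -0.] [18. 15. 13.]
side 55 38 X [ 78.  86. 112.] Y [-8. -3.  2.] [26. 24. 20.]
side 65 14 X [79. 88. 95.] Y [-6. -2.  2.] [34. 27. 20.]
side 75 14 X [83. 85. 87.] Y [-6.  2.  9.] [65. 61. 55.]
side 85 33 X [81. 85. 91.] Y [-14.  -0.  14.] [72. 72. 65.]
side 95 48 X [ 81.  85. 100.] Y [-15.   0.  16.] [71. 71. 65.]
side 105 42 X [81. 84. 90.] Y [-16.   2.  18.] [72. 72. 66.]
side 115 11 X [82. 84. 88.] Y [-16.  -4.  12.] [60. 60. 57.]
side 145 71 X [ 55.  61. 118.] Y [-32. -11.  22.] [42. 40. 36.]
top 35 35 X [51. 67. 91.] Y [-22. -13.   5.] [94. 67. 45.]
top 45 5 X [51. 77. 80.] Y [-20.  -8.   0.] [73. 68. 63.]
top 55 10 X [77. 79. 80.] Y [-7. -3. -0.] [6. 4. 4.]
top 145 4 X [58. 60. 61.] Y [-9. -4.  1.] [14.  8. 12.]
```

View pics/s2z.png

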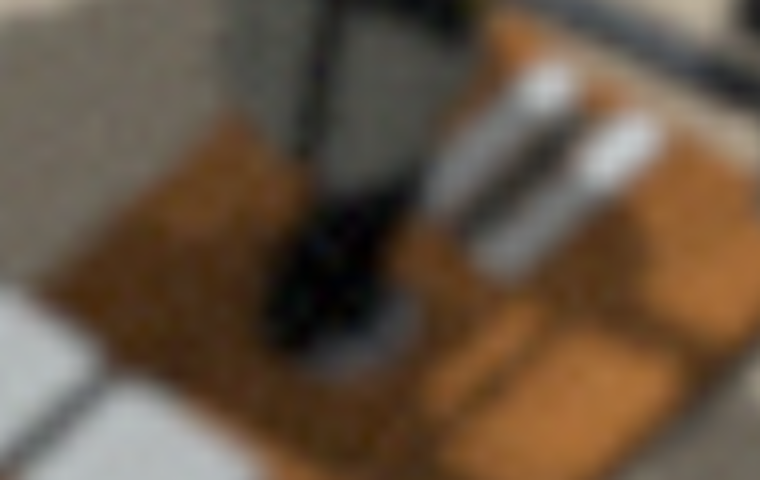

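Run:
```python
from h import *
s={k:x for k,x in np.load("side0.npz").items()}
for z in(.11,.131,.15,.17): print(z,[(ray(s,*p,z)*1000).round() for p in((356,98.5),(330,89.5))])
G=np.array([494.9,218.3])/1000;a=np.radians(82.1);e=np.array([np.cos(a),np.sin(a)])
c=cam("side");P=cloud(c);z=P[...,2];q=P[...,:2]-G;X=q@e*1000;Y=q@np.array([-e[1],e[0]])*1000
# profile: pixel columns through tips; list the lowest grey pixels
for v in range(112,136,2):
    print(v,[(u,int(X[v,u]),int(Y[v,u]),int(z[v,u]*1000),int(c["frame"][v,u].mean())) for u in range(330,346,2)])
```

```text
0.11 [array([522., 363., 110.]), array([455., 352., 110.])]
0.131 [array([530., 344., 131.]), array([464., 333., 131.])]
0.15 [array([536., 326., 150.]), array([472., 316., 150.])]
0.17 [array([543., 308., 170.]), array([480., 298., 170.])]
112 [(330, 151, 64, 3, 96), (332, 82, 14, 98, 78), (334, 83, 8, 101, 75), (336, 83, 3, 105, 62), (338, 83, -1, 109, 44), (340, 85, -6, 111, 77), (342, 84, -12, 116, 69), (344, 85, -16, 119, 47)]
114 [(330, 148, 61, 0, 94), (332, 80, 12, 94, 75), (334, 81, 7, 97, 77), (336, 85, 4, 96, 56), (338, 83, -2, 103, 51), (340, 84, -7, 106, 76), (342, 85, -12, 109, 74), (344, 89, -16, 108, 71)]
116 [(330, 140, 55, 3, 94), (332, 82, 12, 84, 78), (334, 83, 7, 87, 78), (336, 84, 2, 91, 48), (338, 83, -3, 96, 65), (340, 84, -8, 99, 74), (342, 86, -12, 101, 74), (344, 92, -15, 98, 69)]
118 [(330, 122, 43, 20, 81), (332, 125, 38, 21, 70), (334, 82, 5, 83, 78), (336, 84, 1, 85, 40), (338, 82, -5, 91, 69), (340, 87, -7, 89, 73), (342, 89, -12, 90, 74), (344, 116, -2, 60, 64)]
120 [(330, 116, 38, 21, 64), (332, 119, 34, 21, 65), (334, 118, 27, 28, 66), (336, 85, 1, 
[... 734 characters left out ...]
-2, 56, 23), (336, 78, -7, 59, 10), (338, 89, -6, 49, 1), (340, 100, -5, 38, 3), (342, 109, -5, 30, 57), (344, 112, -9, 31, 59)]
130 [(330, 81, 11, 34, 47), (332, 84, 7, 35, 38), (334, 76, -3, 50, 17), (336, 79, -7, 50, 8), (338, 91, -5, 39, 21), (340, 97, -8, 35, 41), (342, 101, -11, 34, 70), (344, 106, -14, 32, 53)]
132 [(330, 77, 7, 33, 46), (332, 81, 4, 31, 43), (334, 85, 1, 31, 32), (336, 85, -4, 35, 35), (338, 88, -8, 36, 65), (340, 95, -10, 31, 65), (342, 97, -15, 34, 53), (344, 100, -18, 33, 54)]
134 [(330, 72, 3, 32, 48), (332, 74, 0, 33, 47), (334, 78, -3, 33, 47), (336, 83, -7, 31, 50), (338, 86, -11, 32, 47), (340, 88, -15, 34, 52), (342, 91, -19, 34, 48), (344, 99, -20, 28, 78)]
```

The depth profile shows the finger ends at z ≈ 0.078, though the reported TCP (0.062) puts the tips at 0.040. At the hover the mismatch was the same: tips about 0.17 against an expected 0.131. So the fingers really end about 38 mm higher than the reported pose implies. The horizontal position is right, so I'll open and go about 3.5 cm lower, watching the force.

```bash
python3 -m handwheel '[{"x":0,"y":0,"z":0,"ax":0,"ay":0,"az":0},{"x":0,"y":0,"z":0,"ax":0,"ay":0,"az":0},{"x":0,"y":0,"z":0,"ax":0,"ay":0,"az":0},{"x":0,"y":0,"z":0,"ax":0,"ay":0,"az":0},{"x":0,"y":0,"z":0,"ax":0,"ay":0,"az":0},{"x":0,"y":0,"z":-0.5,"ax":0,"ay":0,"az":0},{"x":0,"y":0,"z":-0.5,"ax":0,"ay":0,"az":0},{"x":0,"y":0,"z":-0.5,"ax":0,"ay":0,"az":0},{"x":0,"y":0,"z":-0.5,"ax":0,"ay":0,"az":0},{"x":0,"y":0,"z":0,"ax":0,"ay":0,"az":0}]' 5 40
python3 -m handwheel '[{"x":0,"y":0,"z":-0.3,"ax":0,"ay":0,"az":0},{"x":0,"y":0,"z":-0.3,"ax":0,"ay":0,"az":0},{"x":0,"y":0,"z":-0.3,"ax":0,"ay":0,"az":0},{"x":0,"y":0,"z":-0.3,"ax":0,"ay":0,"az":0},{"x":0,"y":0,"z":-0.2,"ax":0,"ay":0,"az":0},{"x":0,"y":0,"z":0,"ax":0,"ay":0,"az":0},{"x":0,"y":0,"z":0,"ax":0,"ay":0,"az":0},{"x":0,"y":0,"z":0,"ax":0,"ay":0,"az":0},{"x":0,"y":0,"z":0,"ax":0,"ay":0,"az":0},{"x":0,"y":0,"z":0,"ax":0,"ay":0,"az":0}]' 5 40
```

```text
time_s: 5.4
position: [0.5075, 0.3131, 0.0413]
tcp_rot: [-2.192, -2.25, 0.002]
force: [-0.0, 0.4, 1.2]
gripper_width: 0.544
grasp_force: 0.0
time_s: 6.4
position: [0.508, 0.3135, 0.0284]
tcp_rot: [2.192, 2.25, 0.0]
force: [0.3, 0.1, -0.2]
gripper_width: 0.542
grasp_force: 0.0
```

```bash
python3 -m handwheel '[{"x":0,"y":0,"z":0,"ax":0,"ay":0,"az":0},{"x":0,"y":0,"z":0,"ax":0,"ay":0,"az":0},{"x":0,"y":0,"z":0,"ax":0,"ay":0,"az":0},{"x":0,"y":0,"z":0,"ax":0,"ay":0,"az":0},{"x":0,"y":0,"z":0,"ax":0,"ay":0,"az":0},{"x":0,"y":0,"z":0,"ax":0,"ay":0,"az":0},{"x":0,"y":0,"z":0,"ax":0,"ay":0,"az":0},{"x":0,"y":0,"z":0,"ax":0,"ay":0,"az":0},{"x":0,"y":0,"z":0,"ax":0,"ay":0,"az":0},{"x":0,"y":0,"z":0,"ax":0,"ay":0,"az":0}]' 0 50
```

```text
time_s: 7.4
position: [0.5109, 0.3135, 0.0286]
tcp_rot: [2.193, 2.247, 0.006]
force: [8.4, 1.0, -5.8]
gripper_width: 0.117
grasp_force: 50.0
```

Gripped: the opening is 10.8 mm at 50 N. Now turn about 67° anticlockwise, centring a little on the bar.

```bash
python3 -m handwheel '[{"x":0.3,"y":0,"z":0,"ax":0,"ay":0,"az":0},{"x":0,"y":0,"z":0,"ax":0,"ay":0,"az":7.5},{"x":0,"y":0,"z":0,"ax":0,"ay":0,"az":7.5},{"x":0,"y":0,"z":0,"ax":0,"ay":0,"az":7.5},{"x":0,"y":0,"z":0,"ax":0,"ay":0,"az":7.5},{"x":0,"y":0,"z":0,"ax":0,"ay":0,"az":7.5},{"x":0,"y":0,"z":0,"ax":0,"ay":0,"az":7.5},{"x":0,"y":0,"z":0,"ax":0,"ay":0,"az":7.5},{"x":0,"y":0,"z":0,"ax":0,"ay":0,"az":7.5},{"x":0,"y":0,"z":0,"ax":0,"ay":0,"az":7.5}]' 0 50
python3 -m handwheel '[{"x":0,"y":0,"z":0,"ax":0,"ay":0,"az":0},{"x":0,"y":0,"z":0,"ax":0,"ay":0,"az":0},{"x":0,"y":0,"z":0,"ax":0,"ay":0,"az":0},{"x":0,"y":0,"z":0,"ax":0,"ay":0,"az":0},{"x":0,"y":0,"z":0,"ax":0,"ay":0,"az":0},{"x":0,"y":0,"z":0,"ax":0,"ay":0,"az":0},{"x":0,"y":0,"z":0,"ax":0,"ay":0,"az":0},{"x":0,"y":0,"z":0,"ax":0,"ay":0,"az":0},{"x":0,"y":0,"z":0,"ax":0,"ay":0,"az":0},{"x":0,"y":0,"z":0,"ax":0,"ay":0,"az":0}]' 0 50
```

```text
time_s: 8.4
position: [0.5142, 0.3158, 0.0287]
tcp_rot: [0.566, 3.087, 0.01]
force: [11.2, 10.1, -14.6]
gripper_width: 0.116
grasp_force: 50.0
time_s: 9.4
position: [0.5141, 0.3158, 0.0287]
tcp_rot: [0.573, 3.085, 0.009]
force: [11.5, 8.1, -10.9]
gripper_width: 0.113
grasp_force: 50.0
```

```bash
python3 -m handwheel '[{"x":0.1,"y":0.5,"z":0,"ax":0,"ay":0,"az":0},{"x":0.1,"y":0.5,"z":0,"ax":0,"ay":0,"az":0},{"x":0.1,"y":0.5,"z":0,"ax":0,"ay":0,"az":0},{"x":0.1,"y":0.5,"z":0,"ax":0,"ay":0,"az":0},{"x":0.1,"y":0.5,"z":0,"ax":0,"ay":0,"az":0},{"x":0.1,"y":0.5,"z":0,"ax":0,"ay":0,"az":0},{"x":0,"y":0.5,"z":0,"ax":0,"ay":0,"az":0},{"x":0,"y":0.5,"z":0,"ax":0,"ay":0,"az":0},{"x":0,"y":0.5,"z":0,"ax":0,"ay":0,"az":0},{"x":0,"y":0.3,"z":0,"ax":0,"ay":0,"az":0}]' 0 50
python3 -c "
from h import *
d=cam('top');np.savez('top1.npz',**{k:np.array(x) for k,x in d.items()})
t=cv2.resize(d['frame'][180:300,60:260],(800,480));cv2.imwrite('pics/t3.png',t[:,:,::-1])"
```

```text
time_s: 10.4
position: [0.5204, 0.3606, 0.0285]
tcp_rot: [0.575, 3.084, 0.0]
force: [12.4, -3.2, -0.8]
gripper_width: 0.114
grasp_force: 50.0
```

View pics/t3.png

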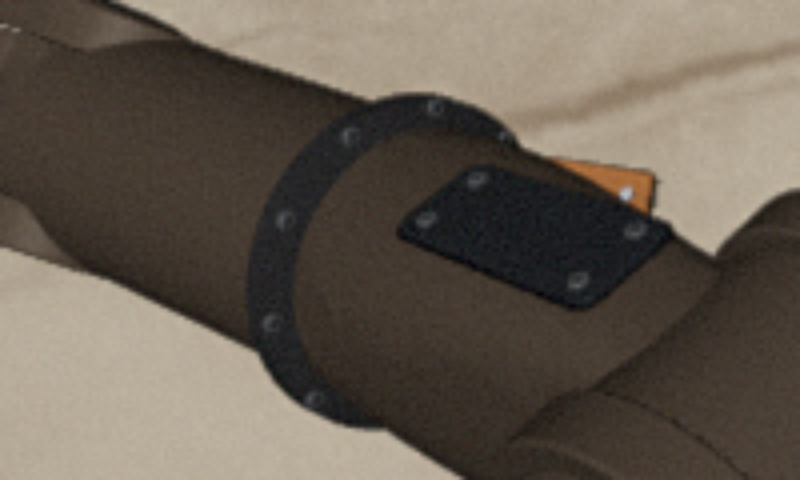

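The arm hides the guide in the top view, so I'll use the side-view depth for the jaw after releasing and rising.

```bash
python3 -m handwheel '[{"x":0,"y":0,"z":0,"ax":0,"ay":0,"az":0},{"x":0,"y":0,"z":0,"ax":0,"ay":0,"az":0},{"x":0,"y":0,"z":0,"ax":0,"ay":0,"az":0},{"x":0,"y":0,"z":0,"ax":0,"ay":0,"az":0},{"x":0,"y":0,"z":0,"ax":0,"ay":0,"az":0},{"x":0,"y":0,"z":1,"ax":0,"ay":0,"az":0},{"x":0,"y":0,"z":2,"ax":0,"ay":0,"az":0},{"x":0,"y":0,"z":4,"ax":0,"ay":0,"az":0},{"x":0,"y":0,"z":4,"ax":0,"ay":0,"az":0},{"x":0,"y":0,"z":4,"ax":0,"ay":0,"az":0}]' 4 50
python3 - <<'E'
from h import *
print(observe()["joint_positions"].round(2))
G=np.array([494.9,218.3])/1000;a=np.radians(82.1);e=np.array([np.cos(a),np.sin(a)])
c=cam("side");P=cloud(c);z=P[...,2];q=P[...,:2]-G;X=q@e*1000;Y=q@np.array([-e[1],e[0]])*1000
hs=cv2.cvtColor(c["frame"],cv2.COLOR_RGB2HSV)
k=(X>-10)&(X<110)&(abs(Y)<45)&(z>.064)&(z<.082)&(hs[...,1]<70)&(hs[...,2]>90)
print("jaw top X",k.sum(),np.percentile(X[k],[3,50,97]),"Y",np.percentile(Y[k],[3,97]))
r=(abs(X)<40)&(abs(Y)<40)&(z>.045)&(z<.07)&(hs[...,1]>120);print("roll X,Y,z",r.sum(),np.median(X[r]),np.median(Y[r]),z[r].max())
k=(X>110)&(X<175)&(abs(Y)<35)&(z>.05)&(z<.07);xy=np.c_[X[k],Y[k]].astype(np.float32);print("knob",k.sum(),cv2.minAreaRect(xy))
E
```

```text
time_s: 11.45
position: [0.5165, 0.3615, 0.1807]
tcp_rot: [-0.572, -3.089, -0.001]
force: [0.2, 0.9, -0.2]
gripper_width: 0.437
grasp_force: 0.0
[-0.14  0.63 -0.88  1.55  0.51  1.21  0.09]
jaw top X 212 [54.7699626  67.7979514  82.11588166] Y [-28.82485932  28.68797667]
roll X,Y,z 374 -10.344564374334638 -5.208195640358707 0.06819710939005319
knob 104 ((141.89361572265625, 0.02532958984375), (43.23455810546875, 11.738080024719238), 77.54928588867188)
```

Jaw is back about 46 mm (lip edge at 55), the knob is at about 77° (1.35 rad), and the roll is still in its seat. Next, over to the tongs (origin ≈ (0.519,-0.199), axis 79°), with tool y at -11°.

```bash
python3 -m handwheel '[{"x":0,"y":-3.5,"z":0,"ax":0,"ay":0,"az":-5},{"x":0,"y":-3.5,"z":0,"ax":0,"ay":0,"az":-5},{"x":0,"y":-3.5,"z":0,"ax":0,"ay":0,"az":-5},{"x":0,"y":-3.5,"z":0,"ax":0,"ay":0,"az":-5},{"x":0,"y":-3.5,"z":0,"ax":0,"ay":0,"az":-5},{"x":0,"y":-3.5,"z":0,"ax":0,"ay":0,"az":-5},{"x":0,"y":-3.5,"z":0,"ax":0,"ay":0,"az":-5},{"x":0,"y":-3.5,"z":0,"ax":0,"ay":0,"az":-5},{"x":0,"y":-3.5,"z":0,"ax":0,"ay":0,"az":-5},{"x":0,"y":-3.5,"z":0,"ax":0,"ay":0,"az":-5}]' 9.1 20
python3 -m handwheel '[{"x":0,"y":-2.1,"z":0,"ax":0,"ay":0,"az":-3},{"x":0,"y":-2.1,"z":0,"ax":0,"ay":0,"az":-3},{"x":0,"y":-2.1,"z":0,"ax":0,"ay":0,"az":-3},{"x":0,"y":-2.1,"z":0,"ax":0,"ay":0,"az":-3},{"x":0,"y":-2.1,"z":0,"ax":0,"ay":0,"az":-3},{"x":0.2,"y":-2.1,"z":-1,"ax":0,"ay":0,"az":-3},{"x":0,"y":-2.1,"z":-2,"ax":0,"ay":0,"az":-3},{"x":0,"y":-2.1,"z":-2,"ax":0,"ay":0,"az":-3},{"x":0,"y":-2.1,"z":-2,"ax":0,"ay":0,"az":-3},{"x":0,"y":-2.1,"z":-2,"ax":0,"ay":0,"az":-3}]' 9.1 20
python3 - <<'E'
from h import *
print(observe()["joint_positions"].round(2))
c=cam("side");save(c,"s4.png");P=cloud(c);np.savez("side4.npz",**{k:np.array(x) for k,x in c.items()})
s=cv2.resize(c["frame"][190:350,140:300],(600,600));cv2.imwrite("pics/s4c.png",s[:,:,::-1])
E
```

```text
time_s: 12.5
position: [0.5168, 0.0103, 0.179]
tcp_rot: [1.828, 2.554, 0.001]
force: [0.4, 0.7, -0.2]
gripper_width: 0.991
grasp_force: 0.0
time_s: 13.5
position: [0.5187, -0.2001, 0.0867]
tcp_rot: [-2.428, -1.993, 0.001]
force: [-0.3, -1.1, -0.2]
gripper_width: 0.992
grasp_force: 0.0
[ 0.63  0.52 -0.49  1.86  0.32  0.85 -0.22]
```

View pics/s4c.png

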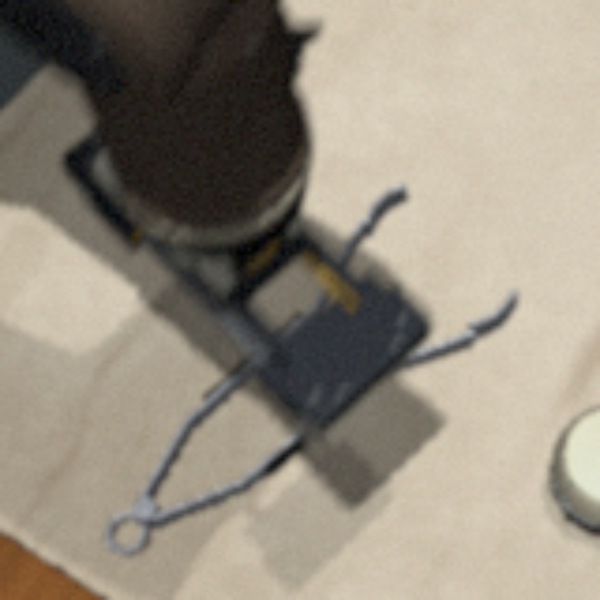

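The gripper straddles the grips about mid-length (crop (330,330)), with the tongs axis square to the fingers. Descend.

```bash
python3 -m handwheel '[{"x":0,"y":0,"z":-2,"ax":0,"ay":0,"az":0},{"x":0,"y":0,"z":-2,"ax":0,"ay":0,"az":0},{"x":0,"y":0,"z":-1.5,"ax":0,"ay":0,"az":0},{"x":0,"y":0,"z":-1,"ax":0,"ay":0,"az":0},{"x":0,"y":0,"z":-0.8,"ax":0,"ay":0,"az":0},{"x":0,"y":0,"z":-0.5,"ax":0,"ay":0,"az":0},{"x":0,"y":0,"z":-0.5,"ax":0,"ay":0,"az":0},{"x":0,"y":0,"z":-0.4,"ax":0,"ay":0,"az":0},{"x":0,"y":0,"z":0,"ax":0,"ay":0,"az":0},{"x":0,"y":0,"z":0,"ax":0,"ay":0,"az":0}]' 9.1 20
python3 - <<'E'
from h import *
c=cam("side");P=cloud(c);z=P[...,2];o=observe()["position"];print(o)
a=np.radians(79);e=np.array([np.cos(a),np.sin(a)]);q=P[...,:2]-o[:2];X=q@e*1000;Y=q@np.array([-e[1],e[0]])*1000
for lo in range(5,100,10):
    k=(abs(X)<14)&(abs(Y)<80)&(z>lo/1000)&(z<lo/1000+.01)
    print(lo,k.sum(),np.histogram(Y[k],bins=range(-80,81,10))[0])
E
```

```text
time_s: 14.55
position: [0.5192, -0.1986, 0.0016]
tcp_rot: [2.424, 1.998, 0.0]
force: [1.2, -0.4, -0.4]
gripper_width: 0.988
grasp_force: 0.0
[ 0.51922623 -0.19862462  0.00166845]
5 1 [0 0 0 0 0 0 0 0 1 0 0 0 0 0 0 0]
15 0 [0 0 0 0 0 0 0 0 0 0 0 0 0 0 0 0]
25 0 [0 0 0 0 0 0 0 0 0 0 0 0 0 0 0 0]
35 0 [0 0 0 0 0 0 0 0 0 0 0 0 0 0 0 0]
45 0 [0 0 0 0 0 0 0 0 0 0 0 0 0 0 0 0]
55 0 [0 0 0 0 0 0 0 0 0 0 0 0 0 0 0 0]
65 0 [0 0 0 0 0 0 0 0 0 0 0 0 0 0 0 0]
75 0 [0 0 0 0 0 0 0 0 0 0 0 0 0 0 0 0]
85 0 [0 0 0 0 0 0 0 0 0 0 0 0 0 0 0 0]
95 25 [ 0  0 16  9  0  0  0  0  0  0  0  0  0  0  0  0]
```

```bash
python3 -m handwheel '[{"x":0,"y":0,"z":-0.3,"ax":0,"ay":0,"az":0},{"x":0,"y":0,"z":-0.3,"ax":0,"ay":0,"az":0},{"x":0,"y":0,"z":-0.3,"ax":0,"ay":0,"az":0},{"x":0,"y":0,"z":-0.2,"ax":0,"ay":0,"az":0},{"x":0,"y":0,"z":0,"ax":0,"ay":0,"az":0},{"x":0,"y":0,"z":0,"ax":0,"ay":0,"az":0},{"x":0,"y":0,"z":0,"ax":0,"ay":0,"az":0},{"x":0,"y":0,"z":0,"ax":0,"ay":0,"az":0},{"x":0,"y":0,"z":0,"ax":0,"ay":0,"az":0},{"x":0,"y":0,"z":0,"ax":0,"ay":0,"az":0}]' 9.1 20
python3 -m handwheel '[{"x":0,"y":0,"z":0,"ax":0,"ay":0,"az":0},{"x":0,"y":0,"z":0,"ax":0,"ay":0,"az":0},{"x":0,"y":0,"z":0,"ax":0,"ay":0,"az":0},{"x":0,"y":0,"z":0,"ax":0,"ay":0,"az":0},{"x":0,"y":0,"z":0,"ax":0,"ay":0,"az":0},{"x":0,"y":0,"z":0,"ax":0,"ay":0,"az":0},{"x":0,"y":0,"z":0,"ax":0,"ay":0,"az":0},{"x":0,"y":0,"z":0,"ax":0,"ay":0,"az":0},{"x":0,"y":0,"z":0,"ax":0,"ay":0,"az":0},{"x":0,"y":0,"z":0,"ax":0,"ay":0,"az":0}]' 5.3 40
```

```text
time_s: 15.6
position: [0.519, -0.1986, -0.0096]
tcp_rot: [2.424, 1.998, 0.0]
force: [0.6, 0.1, -0.6]
gripper_width: 0.993
grasp_force: 0.0
time_s: 16.6
position: [0.519, -0.1985, -0.0096]
tcp_rot: [2.424, 1.998, 0.0]
force: [1.2, 1.0, 0.4]
gripper_width: 0.577
grasp_force: 9.7
```

Tongs are held at 53 mm with 9.7 N. Lift.

```bash
python3 -m handwheel '[{"x":0,"y":0,"z":0.5,"ax":0,"ay":0,"az":0},{"x":0,"y":0,"z":1,"ax":0,"ay":0,"az":0},{"x":0,"y":0,"z":1.5,"ax":0,"ay":0,"az":0},{"x":0,"y":0,"z":1.5,"ax":0,"ay":0,"az":0},{"x":0,"y":0,"z":1.5,"ax":0,"ay":0,"az":0},{"x":0,"y":0,"z":1.5,"ax":0,"ay":0,"az":0},{"x":0,"y":0,"z":1.5,"ax":0,"ay":0,"az":0},{"x":0,"y":0,"z":1,"ax":0,"ay":0,"az":0},{"x":0,"y":0,"z":0,"ax":0,"ay":0,"az":0},{"x":0,"y":0,"z":0,"ax":0,"ay":0,"az":0}]' - -
python3 - <<'E'
from h import *
o=observe();p=o["position"];print(p)
a=np.radians(79);e=np.array([np.cos(a),np.sin(a)])
for n in("side","top"):
    c=cam(n);P=cloud(c);z=P[...,2];q=P[...,:2]-p[:2];X=q@e*1000;Y=q@np.array([-e[1],e[0]])*1000
    np.savez(n+"5.npz",**{k:np.array(x) for k,x in c.items()})
    for x0 in range(-130,150,10):
        k=(X>x0)&(X<x0+10)&(abs(Y)<65)&(z>.04)&(z<.16)
        if k.sum()>1: 
            y=Y[k];zz=z[k]*1000;L=y>0
            f=lambda m:(m.sum(),np.median(y[m]).round(),np.max(zz[m]).round(),np.min(zz[m]).round()) if m.any() else 0
            print(n,x0,f(L),f(~L))
E
```

```text
time_s: 17.6
position: [0.5189, -0.1987, 0.0905]
tcp_rot: [2.424, 1.997, 0.0]
force: [-0.2, 0.3, -1.3]
gripper_width: 0.577
grasp_force: 9.3
[ 0.51892457 -0.19871191  0.09052702]
side -130 (np.int64(12), np.float64(9.0), np.float64(116.0), np.float64(112.0)) (np.int64(13), np.float64(-7.0), np.float64(117.0), np.float64(112.0))
side -120 (np.int64(15), np.float64(7.0), np.float64(127.0), np.float64(111.0)) (np.int64(18), np.float64(-4.0), np.float64(126.0), np.float64(109.0))
side -110 (np.int64(23), np.float64(4.0), np.float64(127.0), np.float64(120.0)) (np.int64(38), np.float64(-4.0), np.float64(128.0), np.float64(102.0))
side -100 (np.int64(23), np.float64(10.0), np.float64(124.0), np.float64(106.0)) (np.int64(24), np.float64(-10.0), np.float64(123.0), np.float64(106.0))
side -90 (np.int64(23), np.float64(14.0), np.float64(124.0), np.float64(106.0)) (np.int64(24), np.float64(-13.0), np.float64(124.0), np.float64(107.0))
side -80 (np.int64(22), np.float64(18.0), np.float64(125.0), np.float64(105.0)) (np.int64(25), np.float64(-17.0), np.float64(123.0), np.float64(107.0))
side -70 (n
[... 2983 characters left out ...]
(123.0), np.float64(119.0)) (np.int64(10), np.float64(-37.0), np.float64(124.0), np.float64(108.0))
top 90 (np.int64(10), np.float64(45.0), np.float64(126.0), np.float64(102.0)) (np.int64(12), np.float64(-39.0), np.float64(125.0), np.float64(105.0))
top 100 (np.int64(9), np.float64(47.0), np.float64(128.0), np.float64(116.0)) (np.int64(15), np.float64(-40.0), np.float64(126.0), np.float64(100.0))
top 110 (np.int64(9), np.float64(48.0), np.float64(125.0), np.float64(108.0)) (np.int64(14), np.float64(-42.0), np.float64(127.0), np.float64(100.0))
top 120 (np.int64(11), np.float64(47.0), np.float64(124.0), np.float64(107.0)) (np.int64(13), np.float64(-40.0), np.float64(125.0), np.float64(105.0))
```

The tongs are level and held well: hinge at X=-105, tips X 95–130 centred at Y≈+2, underside z≈0.101. Mouth ≈ (0.539,-0.085), roll (0.495,0.2185), so move x -4.0, y +30.3 with a 2° turn.

```bash
python3 -m handwheel '[{"x":-0.1,"y":0.5,"z":0,"ax":0,"ay":0,"az":0.2},{"x":-0.2,"y":1,"z":0,"ax":0,"ay":0,"az":0.2},{"x":-0.2,"y":1.5,"z":0,"ax":0,"ay":0,"az":0.2},{"x":-0.2,"y":2,"z":0,"ax":0,"ay":0,"az":0.2},{"x":-0.3,"y":2,"z":0,"ax":0,"ay":0,"az":0.2},{"x":-0.2,"y":2,"z":0,"ax":0,"ay":0,"az":0.2},{"x":-0.2,"y":2,"z":0,"ax":0,"ay":0,"az":0.2},{"x":-0.2,"y":2,"z":0,"ax":0,"ay":0,"az":0.2},{"x":-0.2,"y":2,"z":0,"ax":0,"ay":0,"az":0.2},{"x":-0.2,"y":2,"z":0,"ax":0,"ay":0,"az":0.2}]' - -
python3 -m handwheel '[{"x":-0.3,"y":2,"z":0,"ax":0,"ay":0,"az":0},{"x":-0.3,"y":2,"z":0,"ax":0,"ay":0,"az":0},{"x":-0.3,"y":2,"z":0,"ax":0,"ay":0,"az":0},{"x":-0.3,"y":2,"z":0,"ax":0,"ay":0,"az":0},{"x":-0.3,"y":2,"z":0,"ax":0,"ay":0,"az":0},{"x":-0.3,"y":1.5,"z":0,"ax":0,"ay":0,"az":0},{"x":-0.2,"y":1,"z":0,"ax":0,"ay":0,"az":0},{"x":0,"y":0.8,"z":0,"ax":0,"ay":0,"az":0},{"x":0,"y":0.5,"z":0,"ax":0,"ay":0,"az":0},{"x":0,"y":0,"z":0,"ax":0,"ay":0,"az":0}]' - -
cat > m.py <<'E'
from h import *
G=np.array([494.9,218.3])/1000;a=np.radians(82.1);e=np.array([np.cos(a),np.sin(a)])
o=observe();print(o["position"],o["gripper_width"],o["grasp_force"])
for n in("side","top"):
    c=cam(n);P=cloud(c);z=P[...,2]*1000;q=P[...,:2]-G;X=q@e*1000;Y=q@np.array([-e[1],e[0]])*1000
    sat=cv2.cvtColor(c["frame"],cv2.COLOR_RGB2HSV)[...,1]
    g=sat<90;zt=o["position"][2]*1000+10
    for x0 in range(-40,30,10):
        k=(X>x0)&(X<x0+10)&(abs(Y)<65)&(z>max(zt+3,25))&(z<zt+30)&g&(abs(Y)>20)
        f=lambda m:(int(m.sum()),round(np.median(Y[m])),round(z[m].min()),round(z[m].max())) if m.any() else 0
        print(n,x0,f(k&(Y>0)),f(k&(Y<0)))
    r=(abs(X)<34)&(abs(Y)<34)&(z>40)&(sat>120)&(z<220)
    print("roll",r.sum(),np.percentile(X[r],[2,50,98]).round(),np.percentile(Y[r],[2,50,98]).round(),np.percentile(z[r],[2,98]).round()) if r.any() else 0
E
python3 m.py
```

```text
time_s: 18.7
position: [0.4983, -0.0263, 0.0904]
tcp_rot: [-2.387, -2.042, -0.0]
force: [0.9, -0.1, -0.4]
gripper_width: 0.579
grasp_force: 9.3
time_s: 19.7
position: [0.4791, 0.11, 0.0904]
tcp_rot: [-2.389, -2.041, -0.0]
force: [0.1, -0.8, -1.8]
gripper_width: 0.578
grasp_force: 9.3
[0.47907014 0.10996653 0.09038266] 0.5778804565993114 9.254884421825409
side -40 0 0
side -30 0 0
side -20 (8, 41, 106, 128) (6, -40, 123, 126)
side -10 (8, 44, 107, 126) (20, -44, 106, 127)
side 0 (21, 46, 104, 125) (19, -45, 105, 125)
side 10 (22, 44, 105, 125) (10, -42, 108, 125)
side 20 0 0
roll 9 [12. 16. 23.] [ 5.  9. 16.] [58. 66.]
top -40 0 0
top -30 0 0
top -20 0 0
top -10 (2, 47, 123, 125) 0
top 0 (7, 46, 116, 126) 0
top 10 (8, 44, 114, 128) 0
top 20 0 0
```

Laterally centred on the roll (+45/-44); about 4 mm too far forward. Correct that and descend 7.1 cm.

```bash
python3 -m handwheel '[{"x":0,"y":-0.2,"z":-0.5,"ax":0,"ay":0,"az":0},{"x":0,"y":-0.2,"z":-1,"ax":0,"ay":0,"az":0},{"x":0,"y":0,"z":-1,"ax":0,"ay":0,"az":0},{"x":0,"y":0,"z":-1,"ax":0,"ay":0,"az":0},{"x":0,"y":0,"z":-1,"ax":0,"ay":0,"az":0},{"x":0,"y":0,"z":-1,"ax":0,"ay":0,"az":0},{"x":0,"y":0,"z":-0.8,"ax":0,"ay":0,"az":0},{"x":0,"y":0,"z":-0.5,"ax":0,"ay":0,"az":0},{"x":0,"y":0,"z":-0.3,"ax":0,"ay":0,"az":0},{"x":0,"y":0,"z":0,"ax":0,"ay":0,"az":0}]' - -
python3 m.py
```

```text
time_s: 20.8
position: [0.4789, 0.1055, 0.0191]
tcp_rot: [-2.389, -2.04, 0.001]
force: [-0.2, 0.1, -1.6]
gripper_width: 0.586
grasp_force: 9.3
[0.47888768 0.10545806 0.01907428] 0.5856012506761407 9.254735112190247
side -40 0 0
side -30 0 (4, -42, 48, 51)
side -20 (6, 42, 34, 44) (21, -42, 34, 56)
side -10 (6, 45, 33, 50) (16, -45, 33, 56)
side 0 (16, 45, 34, 53) (11, -44, 37, 56)
side 10 (11, 43, 35, 54) (2, -43, 40, 49)
side 20 0 0
roll 352 [-31. -10.  19.] [-27.  -7.  22.] [42. 67.]
top -40 0 0
top -30 0 0
top -20 (3, 43, 34, 56) 0
top -10 (9, 45, 39, 56) (1, -46, 52, 52)
top 0 (7, 45, 39, 57) (8, -44, 48, 53)
top 10 (3, 42, 54, 56) (6, -42, 32, 53)
top 20 0 0
roll 46 [ 4. 17. 27.] [-1. 17. 28.] [44. 61.]
```

```bash
python3 -m handwheel '[{"x":0,"y":0,"z":0,"ax":0,"ay":0,"az":0},{"x":0,"y":0,"z":0,"ax":0,"ay":0,"az":0},{"x":0,"y":0,"z":0,"ax":0,"ay":0,"az":0},{"x":0,"y":0,"z":0,"ax":0,"ay":0,"az":0},{"x":0,"y":0,"z":0,"ax":0,"ay":0,"az":0},{"x":0,"y":0,"z":0,"ax":0,"ay":0,"az":0},{"x":0,"y":0,"z":0,"ax":0,"ay":0,"az":0},{"x":0,"y":0,"z":0,"ax":0,"ay":0,"az":0},{"x":0,"y":0,"z":0,"ax":0,"ay":0,"az":0},{"x":0,"y":0,"z":0,"ax":0,"ay":0,"az":0}]' 3 25
python3 m.py
```

```text
time_s: 21.9
position: [0.479, 0.1055, 0.0193]
tcp_rot: [2.389, 2.04, 0.0]
force: [0.1, -0.0, -0.6]
gripper_width: 0.444
grasp_force: 24.9
[0.47902143 0.1054739  0.01932584] 0.44383750035353303 24.937236853293143
side -40 (2, 29, 45, 49) (1, -27, 52, 52)
side -30 (9, 30, 37, 54) (6, -29, 39, 53)
side -20 (19, 30, 33, 56) (19, -29, 34, 57)
side -10 (12, 32, 40, 56) (14, -31, 33, 58)
side 0 (12, 31, 47, 56) (15, -31, 33, 56)
side 10 (4, 30, 50, 55) (4, -28, 38, 53)
side 20 0 0
roll 315 [-31. -10.  20.] [-25.  -6.  20.] [46. 67.]
top -40 0 0
top -30 0 0
top -20 0 0
top -10 (2, 33, 53, 56) 0
top 0 (8, 31, 42, 56) 0
top 10 (3, 28, 52, 54) 0
top 20 0 0
roll 48 [ 3. 18. 27.] [-1. 16. 28.] [50. 61.]
```

Closed on the roll at 40.8 mm, 25 N. Lift straight up 13 cm.

```bash
python3 -m handwheel '[{"x":0,"y":0,"z":0.3,"ax":0,"ay":0,"az":0},{"x":0,"y":0,"z":0.5,"ax":0,"ay":0,"az":0},{"x":0,"y":0,"z":0.8,"ax":0,"ay":0,"az":0},{"x":0,"y":0,"z":0.9,"ax":0,"ay":0,"az":0},{"x":0,"y":0,"z":1,"ax":0,"ay":0,"az":0},{"x":0,"y":0,"z":1,"ax":0,"ay":0,"az":0},{"x":0,"y":0,"z":1,"ax":0,"ay":0,"az":0},{"x":0,"y":0,"z":1,"ax":0,"ay":0,"az":0},{"x":0,"y":0,"z":1,"ax":0,"ay":0,"az":0},{"x":0,"y":0,"z":1,"ax":0,"ay":0,"az":0}]' - -
python3 -m handwheel '[{"x":0,"y":0,"z":1,"ax":0,"ay":0,"az":0},{"x":0,"y":0,"z":1,"ax":0,"ay":0,"az":0},{"x":0,"y":0,"z":0.9,"ax":0,"ay":0,"az":0},{"x":0,"y":0,"z":0.8,"ax":0,"ay":0,"az":0},{"x":0,"y":0,"z":0.5,"ax":0,"ay":0,"az":0},{"x":0,"y":0,"z":0.3,"ax":0,"ay":0,"az":0},{"x":0,"y":0,"z":0,"ax":0,"ay":0,"az":0},{"x":0,"y":0,"z":0,"ax":0,"ay":0,"az":0},{"x":0,"y":0,"z":0,"ax":0,"ay":0,"az":0},{"x":0,"y":0,"z":0,"ax":0,"ay":0,"az":0}]' - -
python3 m.py; python3 -c "
from h import *
c=cam('side');s=cv2.resize(c['frame'][60:220,220:420],(750,600));cv2.imwrite('pics/fin.png',s[:,:,::-1])"
```

```text
time_s: 23.0
position: [0.479, 0.1054, 0.1052]
tcp_rot: [2.389, 2.04, 0.0]
force: [-0.0, -0.3, -1.3]
gripper_width: 0.441
grasp_force: 24.9
time_s: 24.0
position: [0.4788, 0.1054, 0.149]
tcp_rot: [-2.389, -2.04, 0.001]
force: [0.1, 0.2, -2.1]
gripper_width: 0.439
grasp_force: 24.9
[0.47878131 0.10538003 0.14901051] 0.4392251972357939 24.94284183019772
side -40 0 0
side -30 (5, 32, 175, 181) 0
side -20 (16, 30, 166, 186) (4, -30, 179, 183)
side -10 (14, 32, 171, 184) (20, -31, 164, 183)
side 0 (15, 32, 173, 187) (13, -31, 162, 182)
side 10 (6, 30, 177, 181) (7, -28, 162, 182)
side 20 0 0
roll 294 [-25.  -7.  16.] [-24.  -6.  22.] [175. 193.]
top -40 0 0
top -30 0 0
top -20 0 0
top -10 0 0
top 0 0 0
top 10 (2, 29, 182, 185) 0
top 20 0 0
```

View pics/fin.png

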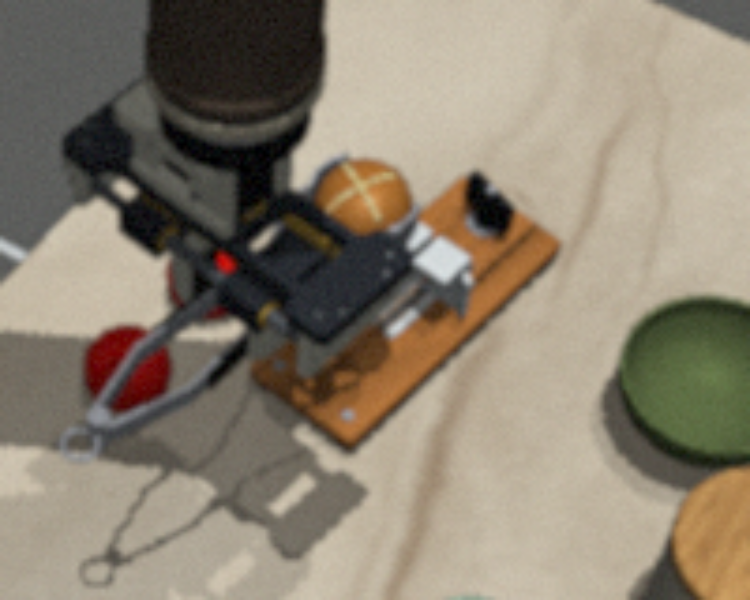

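The roll, at (362,193), is held between the tong tips clear of the guide, with its top at z ≈ 0.193. The jaw is back and the bowl is untouched. Handing in.

```bash
python3 -c "from plant import close_job;print(close_job())"
```

```text
the job is handed in; nothing more can be done
None
```

I handed the job in at about 24 s: clamp loosened (~1.35 rad), jaw ~46 mm back, and the roll held in the tongs with its underside about 15 cm above the worktop; no verdict came back, and I did not re-measure the mug and timer at the end.

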